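Seat the dicing grid in a vegetable cutter

ROBOT

A 7-joint arm with a two-finger parallel gripper is mounted at the origin on the work surface. World frame = base frame: x ahead of the robot, y to its left, z up, the work surface at z = 0. Lengths are in m, angles in rad, forces in N, time in s.
With the tool pointing down it reaches from about 0.4 to 0.875 m from the base axis. Payload 6.5 kg.
Tool frame: the origin (TCP) lies between the finger pads; the fingertips stand 17 mm ahead of it and the grasp point (between the pads) lies 2 mm behind it; z points along the fingers, x is the direction in which the jaws open and shut, and the axes are right-handed (so a half turn about z gives the same grasp; the last joint's range is limited). The gripper opens to 85 mm and grips with 20 to 120 N. Pads are 22 mm wide; open, the fingers measure 114 mm over their backs; the gripper's body (76 mm by 85 mm) begins 54 mm behind the grasp point. The pads swing forward as they close: fully open they stand 13 mm farther back than shut.
Start: joints at [1.226, 0.536, -0.004, 1.538, 0.003, 1.067, -0.071], TCP at [0.179, -0.625, 0.248] pointing down, gripper open.
Joint ranges: [-2.7, 2.7], [-0.37, 2.16], [-1.27, 1.26], [0.24, 2.4], [-1.31, 4.45], [0.19, 1.91], [-2.76, 2.76]. Speed limits (rad/s): [2.39, 2.39, 3.14, 3.14, 3.14, 3.14, 3.14].

INTERFACE

Orientations are given as a unit quaternion [x, y, z, w].
In Python, from cell import manip, viewer, models gives the robot as it stands.
- The arm moves only by the shell command python3 -m jog 'ROWS'. ROWS is JSON, a list of rows, each an object with "dp": the shift along the tool's x, y, z in cm, a list of three; "roll": the turn about the tool's z in rad; "fingers": the opening in per cent of the stroke, from 0 (shut) to 100 (fully open). A call has 1 to 20 rows; each row is the pose to reach, as a shift and turn from the pose measured when the call began, along the tool's axes at that moment; what a row does not reach only later rows make up. A row lasts 1/8 s, in which the tool goes at most 62.5 mm and 10.7 degrees, less where a joint would pass 70% of its speed; a pose out of reach is approached as far as the arm can. A call with a gripper value outside its range is refused whole. The fingers move at their own pace and stop on an object; the grip force is fixed at half the most. Time passes only in rows, so rows that repeat a pose let the fingers close. It gives the time, the measured TCP pose, the force and the opening at its end, in the units of the state.
- manip.get_obs(): the state, without advancing time (a new reading comes with each control period).
- viewer.snapshot(name): name is "scene" or "top" or "wrist"; returns a dict with "image" (384x512x3 uint8, blue, green, red), "range_z" (384x512 float32, m along the optical axis (not along the pixel's ray), 0 where there is no reading), "mtx" (3x3 intrinsics, pixels), "dist_coeffs" ([k1, k2, p1, p2, k3] as OpenCV has them; the pictures are not rectified), "world_from_camera" (4x4, takes a point from camera to world coordinates). Camera axes: x right, y up, looking along -z (the intrinsics and any distortion apply to the point x, -y, -z); pixel columns grow to the right and rows downward; lengths in m; the calibration is good to about 2 mm. A picture is of the moment at which its call begins.
- manip.finish_job(): hands the job in, once; it reports no verdict.
Trained networks look in a picture, given as the dict that the camera call returned (one of the last four; its "shot" number tells which), for a name from the list of things; names that differ only in an ending like _2 or _b are one class to them, and where a whole thing is asked for, a point or a joint stands for the part that bears it (a point fixed in the world has none). Each returns a list of dicts, best first, with "score" (0 to 1); they miss things now and then, are a little off and sometimes report something else, mostly with a low value. They report only what shows in the picture. A call takes as long as a camera call.
- models.look_for(label, picture): "point" ([x, y, z] in m, in world coordinates, good to about 4 mm: the middle of the surface that is visible of it).
- models.tip_of(label, picture): "point" ([x, y, z] in m, in world coordinates, good to about 4 mm: a listed point, or the origin of a listed thing).
The state is a dict: "t": time; "joints": joint angles; "qvel": joint speeds; "joint_torque": joint torques, N m; "position": TCP position; "eef_rot": TCP orientation; "contact_force": force on the tool from outside, world axes, zero at the start; "torque": the same for the moment, N m; "grip_width": opening from 0.0 (shut) to 1.0 (fully open).
Only numpy, scipy, OpenCV 4.12 (cv2) and the standard library are available. Lean on these libraries where they do the work, as an engineer would, in place of code of your own. Each camera call takes 0.05 s, during which the arm holds its last target.

TASK

The vegetable cutter's dicing grid has been dropped in with the notch in its rim away from the locating pin, so it stands proud of the bowl. With a fingertip, turn the grid where it lies until the notch meets the pin, then press it down fully home, flush with the bowl's rim. Do not lift it or force it, and leave the loose things beside the machine where they are.

Things in the scene. Friction and masses are not known exactly. Their poses are not given: they have to be found in the camera images.
- cutter: Vegetable cutter, fixed: white motor base 330 x 260 mm, aluminium deck to 160 mm height, on it a round bowl 224 mm across, rim 245 mm above the table. Origin on the table under the bowl's axis, z up; +x rear (pin side), -x front (control strip), +y lid hinge ears (tops 245 mm), -y discharge chute, out to 200 mm from the axis. A 20 mm drive shaft stands on the axis to 280 mm height.
- pin (a point): Top of the locating pin: upright dome-headed steel pin, 10 mm thick, at the rear inside of the bowl's rim, 95 mm from the axis, where a 28 mm round boss swells the rim outside. It stands 12 mm above the grid's seat, a ledge 13 mm below the rim; its top is 244 mm above the table. Its outer half shows between grid and rim, its inner half is under the grid until the notch is over it.
- grid_centre (a point): Centre of the dicing grid's top face, on the bowl's axis; x towards the notch, z up. Grid: grey plastic disc, 190 mm across, 13 mm thick: outer ring 17 mm wide, hub of 22 mm radius round the shaft, 12 mm cross bar through the hub along y, steel blade lattice filling the half towards the notch, a spoke on the other half. Its top is 257 mm above the table at the start, 245 mm when seated.
- grid_notch (a point): Mouth of the notch, at the top face on the ring's outer edge, 95 mm from the axis, in the middle of the lattice half. Notch 16 mm wide, 8 mm deep radially, through the full thickness. When it meets the pin this point is straight above the pin; the grid can go down when it is within about 3 mm sideways, the pin's dome centring it. At the start it is 0.7 to 3.14 rad away, either way round.
- grid_spoke (a point): Middle of the spoke, on its top face, 50 mm from the axis, straight opposite the notch. The spoke is 12 mm wide, 13 mm high, from hub to ring. On each side of it is an open quarter window, free between 22 and 78 mm radius and for 60 mm below the grid: a fingertip let down there can push the spoke's side. The spoke's top is a good place to press.
- grid_turn (a joint): Turn of the grid about the upright axis: 0 or 6.283 when the notch is at the pin, growing anticlockwise seen from above. It turns either way without end in practice, against a drag of about 0.08 N m (1.5 N at 55 mm from the axis), and stays where it is left.
- grid_drop (a joint): How far the grid has gone down: 0 resting on the pin (start), 0.012 m fully seated on the ledge, negative when lifted. The hub fits snugly on the boss, so the grid stays level and does not sink by itself; it goes down when pressed with about 8 N, anywhere on it. More than 60 N on it counts as forcing.
- pusher: Bystander: the feed pusher, a white plastic plunger standing upright on the table, 155 mm high, 52 mm thick with a 64 mm knob. Loose; origin under its centre.
- can: Bystander: a closed food can standing on the table, 74 mm diameter, 110 mm high. Loose; origin under its centre.
- brush: Bystander: a white scrubbing brush lying on its bristles along its own x, about 245 mm long, 50 mm wide, 36 mm high. Loose.
- bowl: Bystander: a small steel bowl, 110 mm across and 50 mm high, standing on the table. Loose; origin under its centre.

How it is judged:
At the end, for the whole second after the job is handed in: The grid is down at least 10.5 of its 12 mm, the middle of its notch is within 5 mm (horizontally) of the pin, and it is at rest (value of joint grid_drop above 0.0105 m and horizontal distance between grid_notch and pin below 0.005 m and velocity of joint grid_turn between -0.05 and 0.05 rad/s); the robot touches nothing.
It fails at once if the grid is lifted more than 4 mm off the pin (value of joint grid_drop below -0.004 m).
It fails at once if the grid is forced: the fingers press on it with more than 60 N (contact force between the fingers and grid above 60 N).
It fails at once if a loose thing beside the machine is moved more than 20 mm (distance of any of pusher, can, brush, bowl from where it was at the start of the episode above 0.02 m).
It also fails if it takes over 51 s, if anything falls off the work surface, if the arm or the gripper's body presses on something with over 40 N, if the wrist force passes 120 N, or if a joint passes its speed limit or range.

## Working session

There is one attempt and no reset: what is moved stays moved. The work goes in short steps, Python scripts to look and compute and a shell command to move; the robot and the scene stay as the last step left them, time stands still between calls to the robot, and variables do not carry over. Pictures are saved under pics/ and viewed, and the job is handed in when it is done.

```bash
mkdir -p pics; ls; python3 - <<'E'
from cell import manip, viewer, models
import cv2
o=manip.get_obs();print({k:o[k] for k in('t','position','eef_rot','contact_force','grip_width')})
for n in('top','scene'):
    s=viewer.snapshot(n);cv2.imwrite(f'pics/{n}0.png',s['image'])
    for l in('cutter','pin','grid_centre','grid_notch','grid_spoke','pusher','can','brush','bowl'):
        r=models.tip_of(l,s);print(n,l,[(a['score'],[round(float(v),3) for v in a['point']]) for a in r[:2]])
print(manip.get_obs()['t'])
E
```

```text
pics
{'t': 0.0, 'position': array([ 0.17871305, -0.62434488,  0.24742966]), 'eef_rot': array([ 7.98520937e-01, -6.01966439e-01, -7.02283055e-04, -4.76279603e-04]), 'contact_force': array([ 0.59276929, -0.24614796,  0.54857141]), 'grip_width': 0.9988171774668965}
top cutter [(0.27, [0.527, -0.231, 0.002])]
top pin [(0.71, [0.619, -0.013, 0.244])]
top grid_centre [(0.71, [0.529, 0.027, 0.256])]
top grid_notch [(0.58, [0.556, -0.062, 0.259])]
top grid_spoke [(0.77, [0.52, 0.077, 0.254])]
top pusher [(0.92, [0.528, 0.278, -0.002])]
top can [(0.78, [0.528, -0.229, 0.002])]
top brush [(0.64, [0.763, 0.208, -0.002])]
top bowl [(0.59, [0.351, -0.229, -0.002])]
scene cutter [(0.71, [0.525, 0.28, 0.001])]
scene pin [(0.64, [0.615, -0.014, 0.242])]
scene grid_centre [(0.91, [0.532, 0.035, 0.256])]
scene grid_notch [(0.69, [0.555, -0.061, 0.26])]
scene grid_spoke [(0.64, [0.525, 0.083, 0.256])]
scene pusher [(0.84, [0.527, 0.279, 0.0])]
scene can [(0.62, [0.527, -0.227, -0.001])]
scene brush [(0.69, [0.762, 0.209, 0.002])]
scene bowl [(0.72, [0.346, -0.229, -0.001])]
1.0
```

View pics/top0.png

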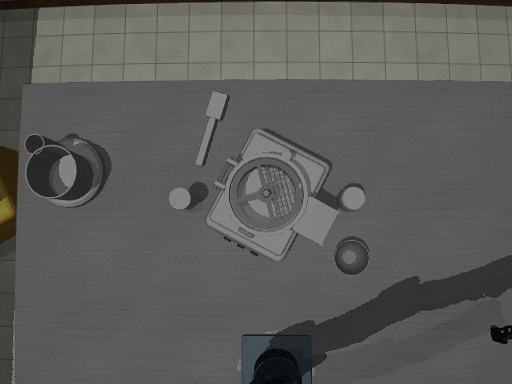

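View pics/scene0.png

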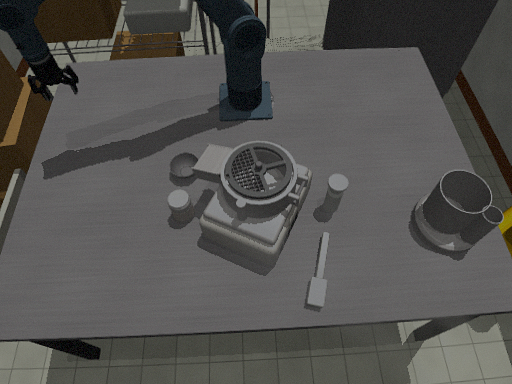

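```bash
cat > h.py <<'E'
import numpy as np, cv2
def px(s,p):
    T=np.linalg.inv(s['world_from_camera']);c=T[:3,:3]@np.array(p)+T[:3,3]
    q,_=cv2.projectPoints(np.array([[c[0],-c[1],-c[2]]]),np.zeros(3),np.zeros(3),np.array(s['mtx']),np.array(s['dist_coeffs']));return q.ravel()
def world(s,u,v,z):
    "pixel ray met with height z"
    n=cv2.undistortPoints(np.array([[[u,v]]],float),np.array(s['mtx']),np.array(s['dist_coeffs'])).ravel()
    T=s['world_from_camera'];d=T[:3,:3]@np.array([n[0],-n[1],-1]);o=T[:3,3];return o+d*(z-o[2])/d[2]
def pan(s,box,f,name):
    x0,y0,x1,y1=box;i=cv2.resize(s['image'][y0:y1,x0:x1],None,fx=f,fy=f,interpolation=cv2.INTER_CUBIC)
    i=cv2.convertScaleAbs(i,alpha=1.4,beta=20);cv2.imwrite(name,i)
E
python3 - <<'E'
from cell import manip, viewer, models
from h import *
s=viewer.snapshot('top');pan(s,(217,143,317,243),6,'pics/t1.png')
s2=viewer.snapshot('scene');pan(s2,(180,130,330,230),5,'pics/s1.png')
C=[]
for k,S in (('top',s),('scene',s2)):
    print(k,[px(S,p).round(1) for p in([.529,.03,.257],[.617,-.013,.244],[.556,-.062,.257],[.523,.08,.257])])
    for l in('grid_centre','pin','grid_notch','grid_spoke'):
        r=models.tip_of(l,S);print(l,[np.round(a['point'],4) for a in r[:1]])
# bowl rim / grid by height: fit circle to points 0.235-0.265 in top
r=s['range_z'];v,u=np.mgrid[0:384,0:512];n=cv2.undistortPoints(np.stack([u,v],-1).reshape(-1,1,2).astype(float),s['mtx'],s['dist_coeffs']).reshape(384,512,2)
P=np.stack([n[...,0]*r,-n[...,1]*r,-r],-1)@s['world_from_camera'][:3,:3].T+s['world_from_camera'][:3,3]
for lo,hi in((.251,.262),(.238,.262)):
    m=(P[...,2]>lo)&(P[...,2]<hi)&(abs(P[...,0]-.53)<.14)&(abs(P[...,1]-.03)<.14)
    q=P[m][:,:2].astype(np.float32);print(m.sum(),cv2.minEnclosingCircle(q),np.median(P[m][:,2]))
E
```

```text
top [array([267.3, 195.8]), array([283.2, 163.4]), array([302. , 185.5]), array([248.4, 198.1])]
grid_centre [array([0.5316, 0.0245, 0.2544])]
pin [array([ 0.5562, -0.0608,  0.2581])]
grid_notch [array([ 0.5532, -0.061 ,  0.2575])]
grid_spoke [array([0.5208, 0.076 , 0.2606])]
scene [array([258.2, 166.9]), array([244.5, 196.4]), array([226.1, 176.3]), array([275.5, 164.3])]
grid_centre [array([0.5333, 0.0341, 0.2559])]
pin [array([ 0.6179, -0.0117,  0.2416])]
grid_notch [array([ 0.5597, -0.0617,  0.2594])]
grid_spoke [array([0.5239, 0.081 , 0.2553])]
1972 ((0.5375400185585022, 0.02822328358888626), 0.11334642767906189) 0.25742523591572974
3409 ((0.5453380346298218, 0.04389558732509613), 0.1289193481206894) 0.2543854595911452
```

View pics/t1.png

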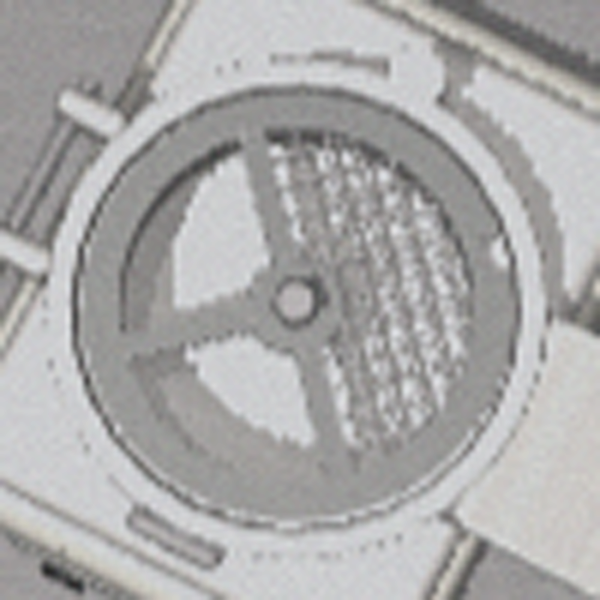

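View pics/s1.png

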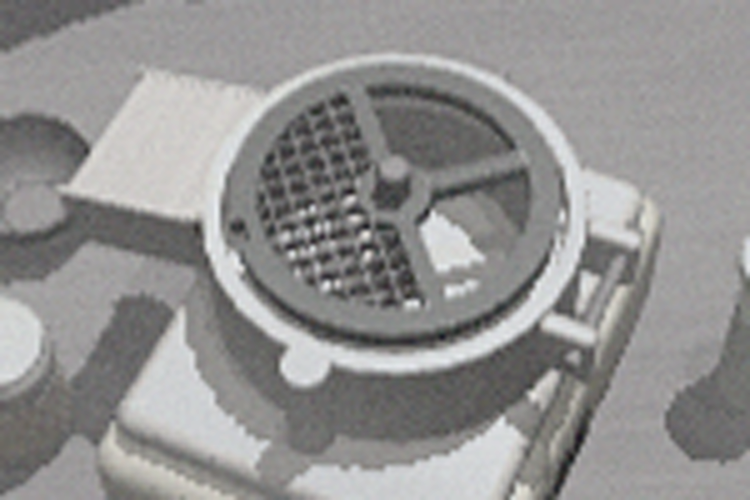

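```bash
python3 - <<'E'
from cell import manip, viewer, models
from h import *
s=viewer.snapshot('top');f=lambda u,v,z:world(s,217+(u+.5)/6-.5,143+(v+.5)/6-.5,z)
c=f(298,306,.257);print(c)
for n,u,v,z in(('notch',500,250,.257),('spoke',175,333,.257),('boss',424,78,.245),('shaft',297,302,.28)):
    p=f(u,v,z);d=p-c;print(n,p.round(4),np.hypot(d[0],d[1]).round(4),np.degrees(np.arctan2(d[1],d[0])).round(1))
for u,v in((76,306),(520,306),(298,87),(298,527)):print(f(u,v,.257).round(4))
s=viewer.snapshot('scene');f=lambda u,v,z:world(s,180+(u+.5)/5-.5,130+(v+.5)/5-.5,z)
for n,u,v,z in(('notch',238,228,.257),('boss',306,364,.245),('shaft',393,165,.28),('rimL',205,220,.245),('rimR',588,220,.245),('gridtop',398,62,.257)):
    print(n,f(u,v,z).round(4))
E
```

```text
[0.53482439 0.03282644 0.257     ]
notch [ 0.5594 -0.0565  0.257 ] 0.0927 -74.6
spoke [0.523  0.0871 0.257 ] 0.0556 102.3
boss [ 0.638  -0.0239  0.245 ] 0.1178 -28.8
shaft [0.5349 0.0333 0.28  ] 0.0005 77.0
[0.535  0.1309 0.257 ]
[ 0.5346 -0.0651  0.257 ]
[0.6323 0.0326 0.257 ]
[0.4376 0.033  0.257 ]
notch [ 0.5523 -0.0588  0.257 ]
boss [ 0.636  -0.0236  0.245 ]
shaft [0.5308 0.03   0.28  ]
rimL [ 0.5373 -0.0787  0.245 ]
rimR [0.551  0.1402 0.245 ]
gridtop [0.4381 0.0379 0.257 ]
```

```bash
python3 -m jog '[{"dp":[0,0,-9.3],"roll":0,"fingers":0},{"dp":[0,0,-9.3],"roll":0,"fingers":0},{"dp":[-20,-40,-9.3],"roll":0,"fingers":0},{"dp":[-20,-40,-9.3],"roll":0,"fingers":0},{"dp":[-20,-40,-9.3],"roll":0,"fingers":0},{"dp":[-20,-40,-9.3],"roll":0,"fingers":0},{"dp":[-20,-40,-9.3],"roll":0,"fingers":0},{"dp":[-20,-40,-9.3],"roll":0,"fingers":0},{"dp":[-20,-40,-9.3],"roll":0,"fingers":0},{"dp":[-57.6,-54.7,-9.3],"roll":0,"fingers":0},{"dp":[-57.6,-54.7,-9.3],"roll":0,"fingers":0},{"dp":[-57.6,-54.7,-9.3],"roll":0,"fingers":0},{"dp":[-57.6,-54.7,-9.3],"roll":0,"fingers":0},{"dp":[-57.6,-54.7,-9.3],"roll":0,"fingers":0},{"dp":[-57.6,-54.7,-9.3],"roll":0,"fingers":0},{"dp":[-57.6,-54.7,-9.3],"roll":0,"fingers":0},{"dp":[-57.6,-54.7,-9.3],"roll":0,"fingers":0},{"dp":[-57.6,-54.7,-9.3],"roll":0,"fingers":0}]'
python3 - <<'E'
from cell import manip, viewer, models
from h import *
s=viewer.snapshot('wrist');cv2.imwrite('pics/w1.png',s['image'])
o=manip.get_obs();print(o['t'],o['position'],o['eef_rot'],o['contact_force'])
for l in('grid_centre','grid_notch','grid_spoke','pin'):
    r=models.tip_of(l,s);print(l,[(a['score'],np.round(a['point'],4)) for a in r[:1]])
s=viewer.snapshot('scene');pan(s,(180,80,330,230),4,'pics/s2.png')
E
```

```text
t: 3.85
position: [0.5463, 0.0782, 0.3412]
eef_rot: [0.798, -0.602, 0.0, 0.0]
contact_force: [-0.3, -0.2, 0.1]
grip_width: -0.001
3.9 [0.54628588 0.07765299 0.34116376] [ 7.97839860e-01 -6.02869211e-01  2.03190711e-04  4.80216611e-04] [-0.12732209 -1.04787461  0.52284293]
grid_centre [(0.96, array([0.5348, 0.0278, 0.2539]))]
grid_notch [(0.58, array([ 0.5579, -0.0591,  0.2569]))]
grid_spoke [(0.62, array([0.5189, 0.0812, 0.2529]))]
pin [(0.67, array([ 0.6191, -0.0131,  0.2469]))]
```

View pics/w1.png

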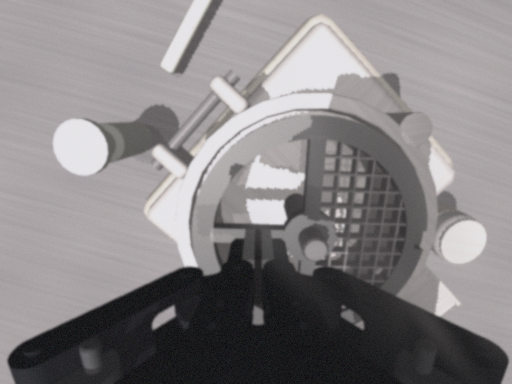

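View pics/s2.png

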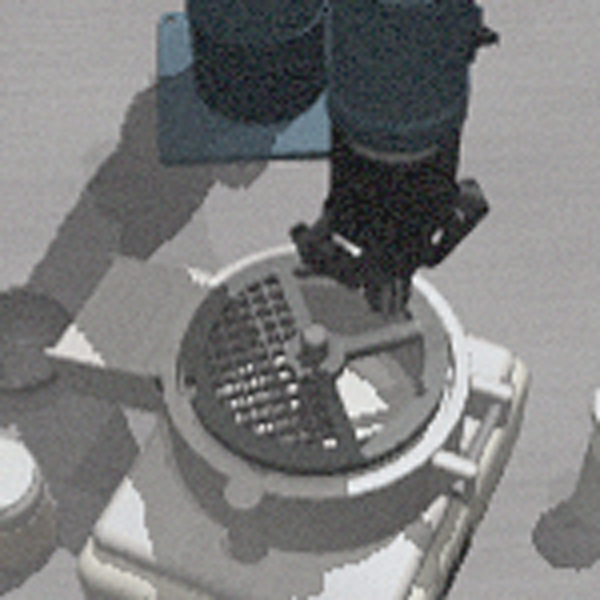

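```bash
python3 - <<'E'
from cell import manip, viewer
from h import *
from scipy.spatial.transform import Rotation as R
s=viewer.snapshot('wrist');o=manip.get_obs();M=R.from_quat(o['eef_rot']).as_matrix()
for d in([0,0,.017],[.0145,-.011,.017],[-.0145,.011,.017],[.0145,.011,.017],[0,0,.084]):print(d,px(s,o['position']+M@np.array(d)).round(0))
im=s['image'].copy()
print('shaft',world(s,316,250,.28),'spoke side near',world(s,240,226,.257),world(s,240,244,.257),'notch',world(s,418,246,.257),'boss',world(s,416,130,.245))
print('ring L/top',world(s,190,235,.257),world(s,310,112,.257))
r=s['range_z'];print(r[225:290:8,258],r[245:290:8,235],r[245:290:8,285])
E
```

```text
[0, 0, 0.017] [257. 247.]
[0.0145, -0.011, 0.017] [284. 228.]
[-0.0145, 0.011, 0.017] [231. 265.]
[0.0145, 0.011, 0.017] [283. 265.]
[0, 0, 0.084] [257. 209.]
shaft [0.53505179 0.03151659 0.28      ] spoke side near [0.52888239 0.08805444 0.257     ] [0.51391921 0.08407217 0.257     ] notch [ 0.55144313 -0.05674207  0.257     ] boss [ 0.63776956 -0.02299301  0.245     ]
ring L/top [0.51041963 0.12450887 0.257     ] [0.62618924 0.06251876 0.257     ]
[0.23290107 0.14347817 0.13480884 0.12508725 0.11835156 0.11667342
 0.11744785 0.11982997 0.12049409] [0.13843137 0.1298861  0.10876071 0.10554043 0.10151804 0.0976615 ] [0.13895959 0.129238   0.1128612  0.10651946 0.10055119 0.09572604]
```

```bash
python3 -m jog '[{"dp":[0,-0.3,4],"roll":0,"fingers":0},{"dp":[0,-0.3,6],"roll":0,"fingers":0},{"dp":[0,-0.3,7],"roll":0,"fingers":0},{"dp":[0,-0.3,8],"roll":0,"fingers":0},{"dp":[0,-0.3,8.3],"roll":0,"fingers":0},{"dp":[0,-0.3,8.3],"roll":0,"fingers":0},{"dp":[0,-0.3,8.3],"roll":0,"fingers":0}]'

```

```text
t: 5.08
position: [0.5495, 0.0796, 0.2589]
eef_rot: [0.798, -0.602, 0.0, -0.0]
contact_force: [-1.2, 0.0, -0.0]
grip_width: 0.0
```

```bash
cat > plan.py <<'E'
import sys
from cell import manip
from h import *
from scipy.spatial.transform import Rotation as R
C=np.array([.5345,.032])
def plan(phis,rho,tau,base,z=None):
    """spoke line at angle base+phi (deg); tool x along inward spoke (base+phi-180)"""
    o=manip.get_obs();M=R.from_quat(o['eef_rot']).as_matrix();y0=np.degrees(np.arctan2(M[1,0],M[0,0]))
    for p in phis:
        a=np.radians(base+p);e=np.array([np.cos(a),np.sin(a)]);t=np.array([-e[1],e[0]])
        q=C+rho*e+tau*t;d=np.array([*(q-o['position'][:2]),0 if z is None else z-o['position'][2]])
        dy=(base+p-180-y0+180)%360-180
        print(p,q.round(4),'dp',(M.T@d*100).round(2),'roll',np.radians(-dy).round(3))
E
python3 -c "
from plan import *
plan([0,5,10,15,20,25,30,35],.043,-.017,103.6,.2585)"
```

```text
0 [0.5409 0.0778] dp [-0.06  0.88  0.04] roll 0.04
5 [0.5369 0.0782] dp [-0.21  1.25  0.04] roll -0.047
10 [0.5329 0.0782] dp [-0.32  1.64  0.04] roll -0.134
15 [0.5288 0.0779] dp [-0.4   2.03  0.04] roll -0.222
20 [0.5249 0.0772] dp [-0.45  2.43  0.04] roll -0.309
25 [0.521  0.0762] dp [-0.46  2.84  0.04] roll -0.396
30 [0.5172 0.0749] dp [-0.43  3.24  0.04] roll -0.483
35 [0.5135 0.0732] dp [-0.37  3.64  0.04] roll -0.571
```

```bash
python3 -m jog '[{"dp":[0,0.5,0],"roll":0.03,"fingers":0},{"dp":[-0.06,0.88,0],"roll":0.03,"fingers":0},{"dp":[-0.2,1.25,0],"roll":-0.05,"fingers":0},{"dp":[-0.32,1.64,0],"roll":-0.13,"fingers":0},{"dp":[-0.4,2.03,0],"roll":-0.22,"fingers":0},{"dp":[-0.45,2.43,0],"roll":-0.31,"fingers":0},{"dp":[-0.46,2.84,0],"roll":-0.4,"fingers":0},{"dp":[-0.46,2.84,0],"roll":-0.4,"fingers":0}]'
python3 - <<'E'
from cell import manip, viewer, models
from h import *
s=viewer.snapshot('wrist');cv2.imwrite('pics/w2.png',s['image'])
for l in('grid_centre','grid_notch','grid_spoke','pin'):
    r=models.tip_of(l,s);print(l,[(a['score'],np.round(a['point'],4)) for a in r[:1]])
s=viewer.snapshot('scene');pan(s,(180,80,330,230),4,'pics/s3.png')
for l in('grid_centre','grid_notch','grid_spoke','pin'):
    r=models.tip_of(l,s);print(l,[(a['score'],np.round(a['point'],4)) for a in r[:1]])
E
```

```text
t: 6.08
position: [0.5206, 0.0761, 0.259]
eef_rot: [0.902, -0.432, 0.001, -0.0]
contact_force: [-0.3, 0.1, 0.9]
grip_width: 0.003
grid_centre []
grid_notch []
grid_spoke []
pin [(0.87, array([ 0.6184, -0.0174,  0.2515]))]
grid_centre [(0.84, array([0.5342, 0.0316, 0.2526]))]
grid_notch [(0.91, array([ 0.591 , -0.044 ,  0.2606]))]
grid_spoke [(0.9, array([0.5072, 0.0729, 0.2562]))]
pin [(0.57, array([ 0.6174, -0.016 ,  0.2428]))]
```

View pics/w2.png

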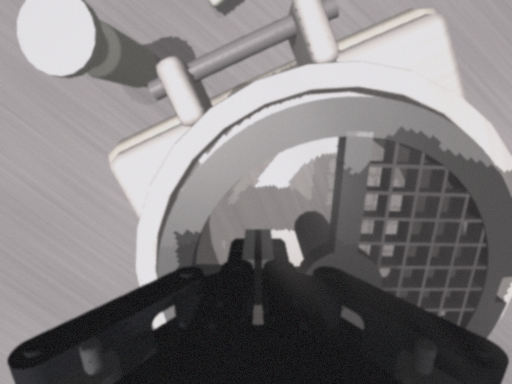

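View pics/s3.png

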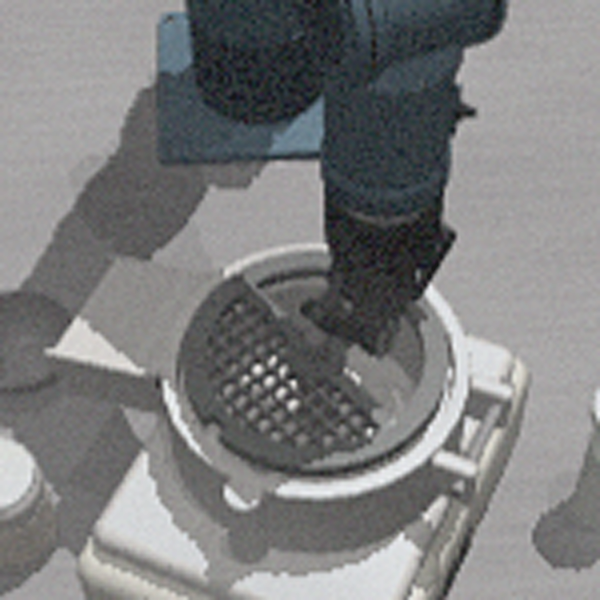

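```bash
python3 - <<'E'
from plan import *
plan([30,35,40,45,48],.043,-.017,103.6,.2585)
from cell import viewer
s=viewer.snapshot('scene')
print(world(s,180+215.5/4-.5,80+428.5/4-.5,.257),world(s,180+242.5/4-.5,80+491/4-.5,.245))
E
```

```text
30 [0.5172 0.0749] dp [-0.13  0.38  0.03] roll -0.084
35 [0.5135 0.0732] dp [-0.23  0.77  0.03] roll -0.171
40 [0.51   0.0712] dp [-0.29  1.17  0.03] roll -0.258
45 [0.5067 0.0689] dp [-0.32  1.57  0.03] roll -0.345
48 [0.5048 0.0674] dp [-0.32  1.82  0.03] roll -0.398
[ 0.59151366 -0.04215501  0.257     ] [ 0.63543739 -0.02540229  0.245     ]
```

```bash
python3 -m jog '[{"dp":[-0.13,0.38,0],"roll":-0.08,"fingers":0},{"dp":[-0.23,0.77,0],"roll":-0.17,"fingers":0},{"dp":[-0.29,1.17,0],"roll":-0.26,"fingers":0},{"dp":[-0.32,1.57,0],"roll":-0.345,"fingers":0},{"dp":[-0.32,1.57,0],"roll":-0.345,"fingers":0}]'
python3 - <<'E'
from cell import manip, viewer, models
from h import *
for n in('scene','wrist','top'):
  s=viewer.snapshot(n)
  if n=='scene': pan(s,(220,150,270,220),8,'pics/s4.png')
  elif n=='wrist': cv2.imwrite('pics/w4.png',s['image'])
  for l in('grid_notch','grid_spoke','pin'):
    r=models.tip_of(l,s);print(n,l,[(a['score'],np.round(a['point'],4),np.degrees(np.arctan2(a['point'][1]-.032,a['point'][0]-.5345)).round(1)) for a in r[:1]])
E
```

```text
t: 7.25
position: [0.5066, 0.069, 0.2589]
eef_rot: [0.963, -0.271, 0.0, -0.0]
contact_force: [-0.2, 0.2, 0.1]
grip_width: -0.0
scene grid_notch [(0.9, array([ 0.6125, -0.0196,  0.2599]), np.float64(-33.5))]
scene grid_spoke [(0.94, array([0.4954, 0.0615, 0.257 ]), np.float64(143.0))]
scene pin [(0.81, array([ 0.6202, -0.016 ,  0.2417]), np.float64(-29.3))]
wrist grid_notch [(0.86, array([ 0.6116, -0.0203,  0.2575]), np.float64(-34.2))]
wrist grid_spoke []
wrist pin [(0.75, array([ 0.6163, -0.0126,  0.2506]), np.float64(-28.6))]
top grid_notch [(0.79, array([ 0.613 , -0.0239,  0.2565]), np.float64(-35.5))]
top grid_spoke []
top pin [(0.78, array([ 0.6169, -0.0136,  0.2464]), np.float64(-29.0))]
```

View pics/s4.png

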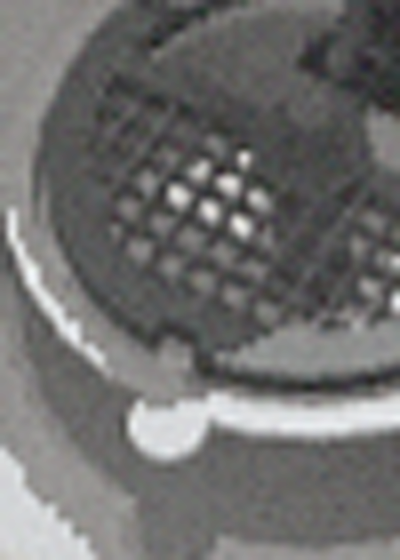

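View pics/w4.png

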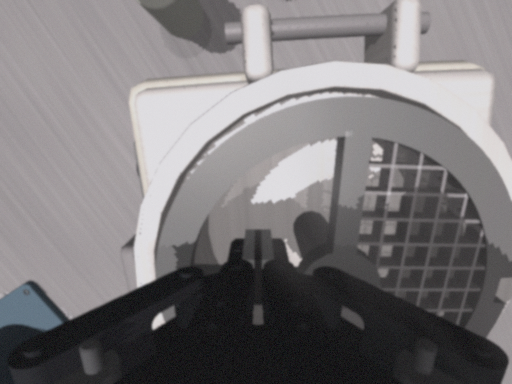

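```bash
python3 - <<'E'
from plan import *
from cell import viewer
s=viewer.snapshot('wrist');pan(s,(300,100,512,330),3,'pics/w5.png')
plan([46,48,50,51,52],.043,-.017,103.6,.2585)
E
```

```text
46 [0.506  0.0684] dp [-0.04  0.08  0.03] roll -0.018
48 [0.5048 0.0674] dp [-0.09  0.23  0.03] roll -0.053
50 [0.5035 0.0663] dp [-0.14  0.38  0.03] roll -0.088
51 [0.5029 0.0658] dp [-0.16  0.46  0.03] roll -0.105
52 [0.5024 0.0652] dp [-0.18  0.54  0.03] roll -0.123
```

View pics/w5.png

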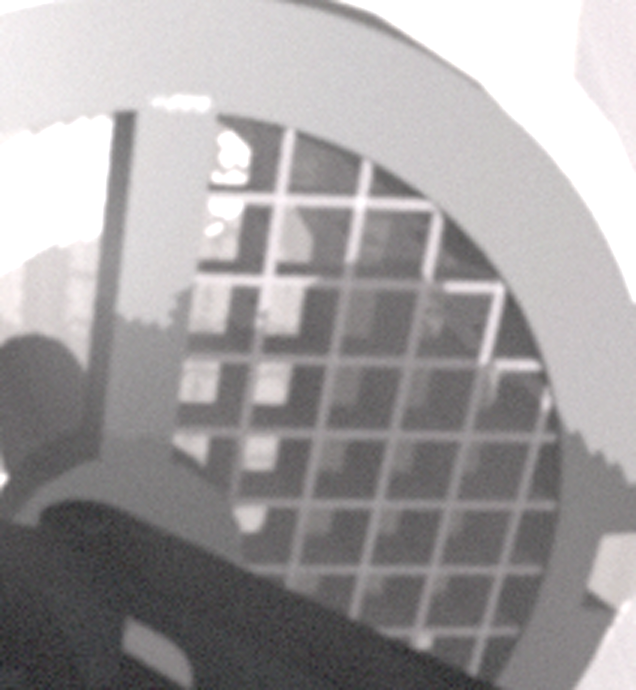

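```bash
python3 - <<'E'
from h import *
from cell import viewer
s=viewer.snapshot('wrist')
f=lambda u,v,z:world(s,300+(u+.5)/3-.5,100+(v+.5)/3-.5,z)
for a,b in(((217,115),(175,440)),((135,112),(104,455))):
    d=f(*a,.257)-f(*b,.257);print(np.degrees(np.arctan2(d[1],d[0]))-90, f(*a,.257))
n=f(590,570,.257);print(n,np.degrees(np.arctan2(n[1]-.032,n[0]-.5345)))
for z in (.250,.254):
  d=f(200,360,z)-f(540,366,z);print(np.degrees(np.arctan2(d[1],d[0]))-180)
  d=f(205,435,z)-f(550,435,z);print(np.degrees(np.arctan2(d[1],d[0]))-180)
E
```

```text
-32.971297075428616 [0.58178146 0.09279331 0.257     ]
-32.10016488722134 [0.57145271 0.09950307 0.257     ]
[ 0.60683416 -0.01501897  0.257     ] -33.024849255102566
-32.79897057239236
-32.140417990483826
-32.79897057239236
-32.1404179904838
```

```bash
python3 -m jog '[{"dp":[-0.06,0.15,0],"roll":-0.03,"fingers":0},{"dp":[-0.12,0.31,0],"roll":-0.07,"fingers":0},{"dp":[-0.12,0.31,0],"roll":-0.07,"fingers":0}]'
python3 - <<'E'
from cell import manip, viewer, models
from h import *
for n in('scene','wrist','top'):
  s=viewer.snapshot(n)
  if n=='scene': pan(s,(220,180,270,220),12,'pics/s6.png')
  elif n=='wrist': pan(s,(300,100,512,330),3,'pics/w6.png')
  for l in('grid_notch','grid_spoke','pin'):
    r=models.tip_of(l,s);print(n,l,[(a['score'],np.round(a['point'],4),np.degrees(np.arctan2(a['point'][1]-.032,a['point'][0]-.5345)).round(1)) for a in r[:1]])
E
```

```text
t: 8.32
position: [0.5041, 0.0669, 0.2589]
eef_rot: [0.972, -0.237, 0.001, -0.0]
contact_force: [0.1, 0.9, -0.1]
grip_width: 0.004
scene grid_notch [(0.61, array([ 0.617 , -0.0151,  0.2633]), np.float64(-29.7))]
scene grid_spoke [(0.77, array([0.4927, 0.0581, 0.2564]), np.float64(148.0))]
scene pin [(0.69, array([ 0.3476, -0.2312, -0.0006]), np.float64(-125.4))]
wrist grid_notch [(0.75, array([ 0.6148, -0.013 ,  0.2582]), np.float64(-29.3))]
wrist grid_spoke []
wrist pin [(0.84, array([ 0.62  , -0.0177,  0.2492]), np.float64(-30.2))]
top grid_notch [(0.63, array([0.5264, 0.2774, 0.0006]), np.float64(91.9))]
top grid_spoke []
top pin [(0.74, array([ 0.6188, -0.0124,  0.2444]), np.float64(-27.8))]
```

View pics/s6.png

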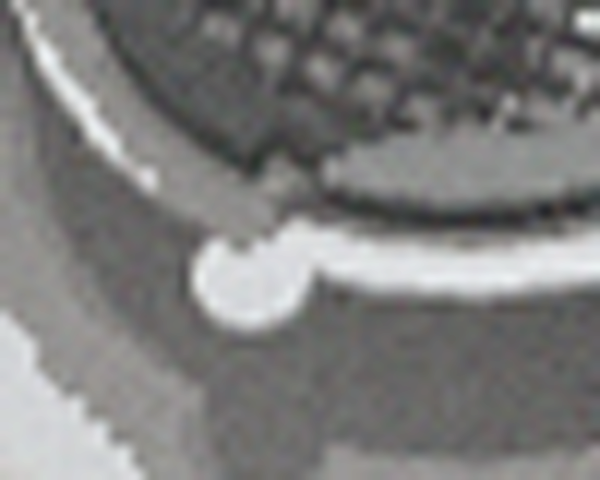

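View pics/w6.png

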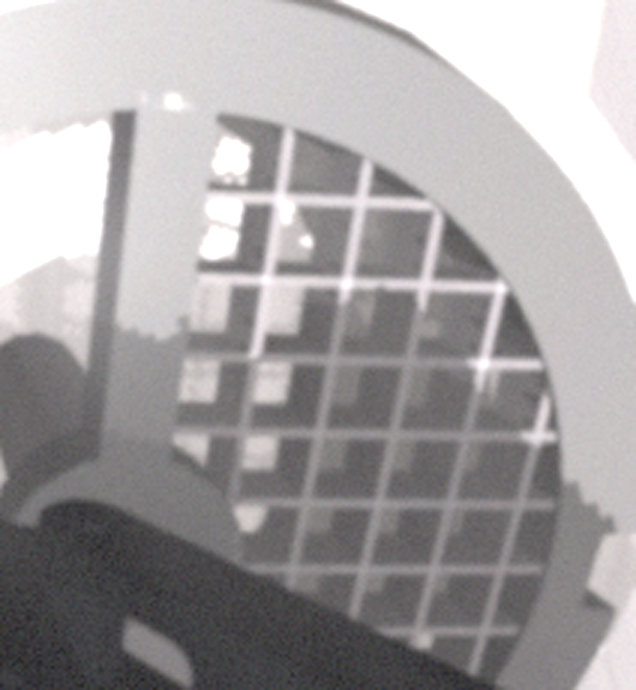

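```bash
python3 -m jog '[{"dp":[0,-0.5,0],"roll":0,"fingers":0},{"dp":[0,-0.5,0],"roll":0,"fingers":0},{"dp":[0,-0.5,-1],"roll":0,"fingers":0},{"dp":[0,-0.5,-3],"roll":0,"fingers":0},{"dp":[-0.4,1.7,-3],"roll":0,"fingers":0},{"dp":[-0.4,1.7,-3],"roll":0,"fingers":0},{"dp":[-0.4,1.7,-3],"roll":0,"fingers":0}]'
python3 - <<'E'
from cell import manip, viewer, models
from h import *
for n in('scene','wrist'):
  s=viewer.snapshot(n)
  if n=='scene': pan(s,(220,130,290,220),6,'pics/s7.png')
  elif n=='wrist': cv2.imwrite('pics/w7.png',s['image'])
  for l in('grid_notch','grid_spoke','pin'):
    r=models.tip_of(l,s);print(n,l,[(a['score'],np.round(a['point'],4),np.degrees(np.arctan2(a['point'][1]-.032,a['point'][0]-.5345)).round(1)) for a in r[:1]])
from plan import *
plan([0],.045,0,151.3)
E
```

```text
t: 9.8
position: [0.493, 0.054, 0.2892]
eef_rot: [0.972, -0.237, 0.001, -0.0]
contact_force: [-0.6, -0.0, 0.4]
grip_width: -0.001
scene grid_notch [(0.7, array([ 0.6128, -0.0191,  0.2614]), np.float64(-33.1))]
scene grid_spoke [(0.69, array([0.4916, 0.0592, 0.2536]), np.float64(147.6))]
scene pin [(0.59, array([ 0.6188, -0.0136,  0.2422]), np.float64(-28.4))]
wrist grid_notch [(0.6, array([ 0.6179, -0.0164,  0.2571]), np.float64(-30.1))]
wrist grid_spoke [(0.89, array([0.489 , 0.0559, 0.2546]), np.float64(152.3))]
wrist pin [(0.91, array([ 0.6192, -0.0119,  0.2465]), np.float64(-27.4))]
0 [0.495  0.0536] dp [ 0.21 -0.09  0.  ] roll 0.023
```

View pics/s7.png

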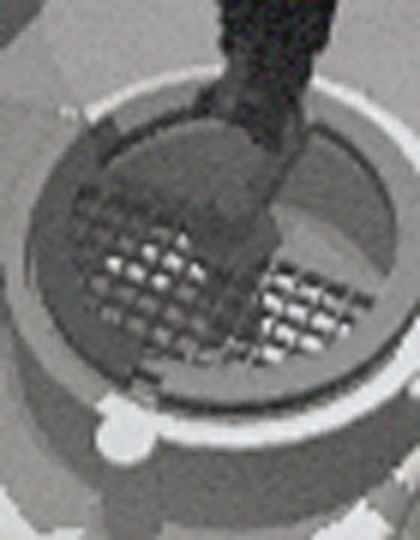

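View pics/w7.png

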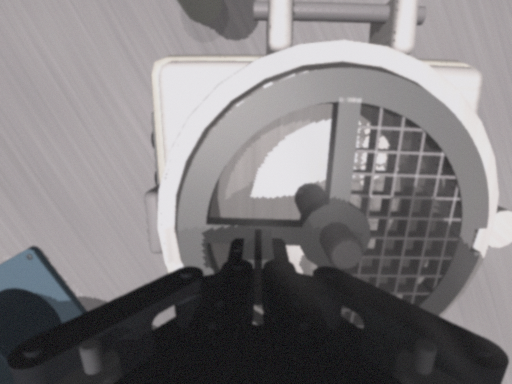

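```bash
python3 - <<'E'
from h import *
from cell import viewer
s=viewer.snapshot('wrist');pan(s,(400,150,512,300),5,'pics/w8.png')
for z,u,v in((.257,482,240),(.245,502,227),(.28,343,249)):
    p=world(s,u,v,z);print(p,np.degrees(np.arctan2(p[1]-.032,p[0]-.5345)))
# where aligned geometry would appear
C=np.array([.5345,.032])
for a in(-28.6,-31,-33):
    e=np.array([np.cos(np.radians(a)),np.sin(np.radians(a))]);print(a,'notch mouth',px(s,[*(C+.095*e),.257]),'inner',px(s,[*(C+.087*e),.257]),'pin',px(s,[*(C+.095*e),.244]),'boss',px(s,[*(C+.115*e),.245]))
E
```

```text
[ 0.6157234  -0.01418502  0.257     ] -29.623302323359404
[ 0.63786421 -0.02147031  0.245     ] -27.352525424741764
[0.5339096  0.03513947 0.28      ] 100.65054445576251
-28.6 notch mouth [484.96554086 237.53424637] inner [473.03746345 237.4543975 ] pin [470.47360861 229.72141196] boss [499.23357434 230.53493615]
-31 notch mouth [483.34386272 243.42112428] inner [471.60523945 242.87111466] pin [469.04179953 235.27994668] boss [497.33730588 237.21580835]
-33 notch mouth [481.81316985 248.26365304] inner [470.24470703 247.33053819] pin [467.67800929 239.85548768] boss [495.55779174 242.70471681]
```

View pics/w8.png

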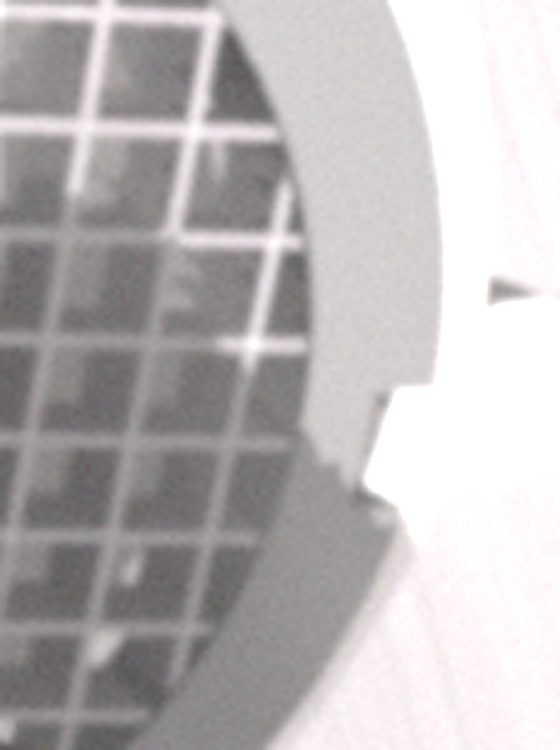

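```bash
python3 -m jog '[{"dp":[0.1,-0.1,1],"roll":0,"fingers":0},{"dp":[0.1,-0.1,1.4],"roll":0,"fingers":0},{"dp":[0.1,-0.1,1.6],"roll":0,"fingers":0},{"dp":[0.1,-0.1,1.7],"roll":0,"fingers":0},{"dp":[0.1,-0.1,1.7],"roll":0,"fingers":0}]'
```

```text
t: 10.88
position: [0.4939, 0.0544, 0.2721]
eef_rot: [0.972, -0.237, 0.0, 0.0]
contact_force: [-3.3, -0.4, 6.4]
grip_width: -0.001
```

```bash
python3 -m jog '[{"dp":[0,0,0.1],"roll":0,"fingers":0},{"dp":[0,0,0.1],"roll":0,"fingers":0}]'; python3 -m jog '[{"dp":[0,0,0.1],"roll":0,"fingers":0},{"dp":[0,0,0.1],"roll":0,"fingers":0}]'
```

```text
t: 11.12
position: [0.4939, 0.0544, 0.2716]
eef_rot: [0.972, -0.237, 0.0, 0.0]
contact_force: [-3.6, -1.3, 7.4]
grip_width: -0.005
t: 11.38
position: [0.4939, 0.0544, 0.2712]
eef_rot: [0.972, -0.237, 0.0, 0.0]
contact_force: [-2.9, -0.4, 8.5]
grip_width: 0.0
```

```bash
python3 -m jog '[{"dp":[0,0,0.2],"roll":0,"fingers":0},{"dp":[0,0,0.2],"roll":0,"fingers":0}]'; python3 -m jog '[{"dp":[0,0,0.2],"roll":0,"fingers":0},{"dp":[0,0,0.2],"roll":0,"fingers":0}]'
```

```text
t: 11.62
position: [0.4939, 0.0545, 0.2697]
eef_rot: [0.972, -0.237, 0.0, 0.0]
contact_force: [-1.7, -0.9, 7.2]
grip_width: -0.002
t: 11.88
position: [0.4939, 0.0545, 0.2683]
eef_rot: [0.972, -0.237, 0.001, 0.001]
contact_force: [-2.3, 0.2, 7.3]
grip_width: 0.001
```

```bash
python3 -m jog '[{"dp":[0,0,0.2],"roll":0,"fingers":0},{"dp":[0,0,0.4],"roll":0,"fingers":0},{"dp":[0,0,0.5],"roll":0,"fingers":0},{"dp":[0,0,0.5],"roll":0,"fingers":0}]'; python3 -m jog '[{"dp":[0,0,0.15],"roll":0,"fingers":0},{"dp":[0,0,0.2],"roll":0,"fingers":0},{"dp":[0,0,0.2],"roll":0,"fingers":0}]'
```

```text
t: 12.38
position: [0.494, 0.0546, 0.2638]
eef_rot: [0.972, -0.237, 0.001, 0.001]
contact_force: [-2.3, -0.3, 7.4]
grip_width: 0.001
t: 12.75
position: [0.494, 0.0546, 0.2623]
eef_rot: [0.972, -0.237, 0.001, 0.001]
contact_force: [-2.5, -0.0, 8.3]
grip_width: 0.002
```

```bash
python3 -m jog '[{"dp":[0,0,0.1],"roll":0,"fingers":0},{"dp":[0,0,0.2],"roll":0,"fingers":0},{"dp":[0,0,0.2],"roll":0,"fingers":0}]'; python3 -m jog '[{"dp":[0,0,0.1],"roll":0,"fingers":0},{"dp":[0,0,0.2],"roll":0,"fingers":0},{"dp":[0,0,0.2],"roll":0,"fingers":0}]'
```

```text
t: 13.12
position: [0.4942, 0.0549, 0.262]
eef_rot: [0.972, -0.237, 0.001, 0.001]
contact_force: [-6.8, -0.6, 16.7]
grip_width: -0.002
t: 13.5
position: [0.4943, 0.055, 0.2619]
eef_rot: [0.971, -0.237, 0.002, 0.001]
contact_force: [-7.1, -1.0, 21.0]
grip_width: 0.0
```

```bash
python3 -m jog '[{"dp":[0,0,-0.5],"roll":0,"fingers":0},{"dp":[0,0,-3],"roll":0,"fingers":0},{"dp":[0,0,-8],"roll":0,"fingers":0},{"dp":[0,0,-12],"roll":0,"fingers":0},{"dp":[-1,0,-16],"roll":0,"fingers":0},{"dp":[-1,0,-16],"roll":0,"fingers":0},{"dp":[-1,0,-16],"roll":0,"fingers":0}]'
python3 - <<'E'
from cell import manip, viewer, models
from h import *
C=np.array([.5345,.032])
for n in('scene','wrist'):
  s=viewer.snapshot(n)
  if n=='scene': pan(s,(200,130,310,230),6,'pics/s9.png')
  else: cv2.imwrite('pics/w9.png',s['image'])
  for l in('grid_centre','grid_notch','pin'):
    r=models.tip_of(l,s);print(n,l,[(a['score'],np.round(a['point'],4)) for a in r[:1]])
  r=s['range_z'];v,u=np.mgrid[0:384,0:512];k=cv2.undistortPoints(np.stack([u,v],-1).reshape(-1,1,2).astype(float),s['mtx'],s['dist_coeffs']).reshape(384,512,2)
  P=np.stack([k[...,0]*r,-k[...,1]*r,-r],-1)@s['world_from_camera'][:3,:3].T+s['world_from_camera'][:3,3]
  R=np.hypot(P[...,0]-C[0],P[...,1]-C[1]);F=P[...,0]>.54
  for a,b in((.081,.091),(.101,.109)):
    m=(R>a)&(R<b)&F&(P[...,2]>.225)&(P[...,2]<.27);print(a,m.sum(),np.median(P[m][:,2]))
E
```

```text
t: 14.38
position: [0.4848, 0.0599, 0.4211]
eef_rot: [0.971, -0.237, 0.001, 0.002]
contact_force: [-0.2, 0.5, -0.8]
grip_width: -0.0
scene grid_centre [(0.95, array([0.5323, 0.0337, 0.2432]))]
scene grid_notch [(0.83, array([ 0.6135, -0.0154,  0.2472]))]
scene pin [(0.82, array([ 0.6168, -0.0153,  0.2411]))]
0.081 293 0.24516288103942407
0.101 380 0.24452596227998596
wrist grid_centre [(0.92, array([0.535 , 0.0295, 0.2494]))]
wrist grid_notch [(0.56, array([ 0.6168, -0.0147,  0.2438]))]
wrist pin [(0.68, array([ 0.6202, -0.0145,  0.2477]))]
0.081 2165 0.24449487388839558
0.101 2223 0.24449976710785776
```

View pics/s9.png

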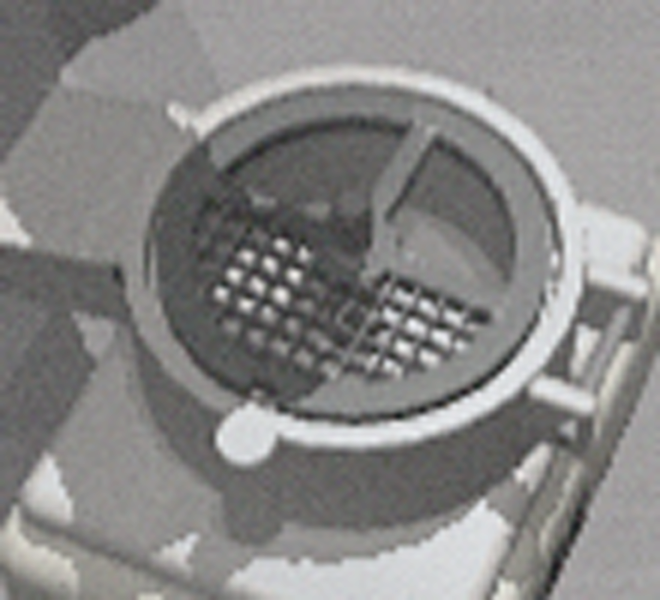

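View pics/w9.png

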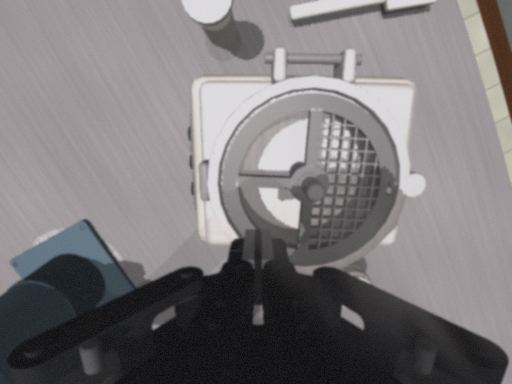

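The grid is level with the rim: ring and rim both measure about 0.2445 m. In the wrist picture the pin shows in the notch at about (391,187), beside the boss at (413,184). The robot is clear of everything, so I'm handing in.

```bash
python3 -c "
from cell import manip
print(manip.finish_job())"
```

```text
the job is handed in; nothing more can be done
None
```

I turned the grid about 47° anticlockwise, with the closed fingertips against the side of the spoke, until the notch met the pin. I then pressed on the spoke's top. The grid sank 10–12 mm at about 7–8 N, and I stopped when it reached the ledge and the force rose to 21 N. After that I lifted clear and handed in at about 14.5 s.

**Last checks:**
- **Height:** the ring measured 0.2445–0.2452 m and the rim 0.2445 m, so the grid is flush.
- **Notch position:** the networks put the notch 3–4 mm from the pin in both views. That is about their own error. The drop to full depth also confirms that the notch is over the pin.
- **Contact:** the arm was clear of everything, with force near zero.

**Disagreements:** just before pressing, angle readings of the notch and pin disagreed by up to about 2°, with one outlier of about 4.5°. The networks also gave a few clearly wrong detections, which I ignored. I did not re-measure the loose things at the end, but nothing the arm did came near them.

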